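Turn on the burner under the pot with its recessed push-and-turn knob

TASK

Turn on the griddle's burner under the pot: reach into the recess in front of that plate, press its knob in and turn it anticlockwise from off until its pointer points straight at the dark metal setting tab beside the rim. Then let go, with the knob sprung back out; leave the other burner off, the setting tabs where they are, and everything else undisturbed.

Things in the scene. Friction and masses are not known exactly. Their poses are not given: they have to be found in the camera images.
- griddle: Fixed steel griddle, 430 deep (x), 540 wide (y), deck 160 mm high, back rail 205. Origin on the table under the middle of its front edge; x to its back, y left, z up. Two dark cooking plates (230 x 250, tops 172 high) centred at x 275, y +-140 mm. In front a panel slopes down to the robot (normal leans 0.38 rad from vertical to -x), 160 high at x 149, 101 high at x 0, a recessed knob before each plate at y +-140.
- pot_center (a point): Centre of an open aluminium pot, 176 mm in diameter, 85 mm high, with two loop handles at its sides (224 mm over all), standing on one of the two cooking plates. The burner under it is the one to turn on.
- weight_center (a point): Centre of the base plate of a grill weight (190 x 110 x 10 mm dark steel plate with a 56 mm high loop handle) lying on the other cooking plate; leave it and that plate's burner alone.
- well_left_rim (a point): Centre of the mouth of the left (+y) knob well, a round steel well sunk in the sloping panel: inner diameter 84 mm, wall 4, 46 deep, rim 4 mm proud of the panel. z points out along its axis, x up the slope. The whole knob lies below the rim: lean the gripper with this axis and enter with the fingers only partly open (at most about 75 mm over their backs).
- knob_left_grip (a point): Grip point on the left knob's axis, 16 mm below the rim (30 above the well floor) when out. z out of the well, x along the pointer. Black bar 12 mm wide (y), 36 long (x -21 to 15), then a 6 mm wide nose to x 24 with a white line: the pointer. Bar top 9 mm above this point; skirt disc (diameter 44, 5 thick) below the bar, its top 15 mm below this point. Pinch the bar across y.
- knob_left (a joint): Angle of the left knob, rad: 0 off (pointer up the slope), growing anticlockwise seen looking into the well, stop at 4.0. A catch holds it at off: it turns only while pressed in more than 6 mm, kept pressed for the first 0.6 rad; beyond that it turns without pressing (friction 0.06 N m), stays where left and springs back out.
- push_left (a joint): How far the left knob is pressed in along its axis, m: 0 out, 0.008 fully in (rigid stop). The spring starts at 3 N and reaches 10 N fully in; it springs out by itself.
- mark_left_tab (a point): Centre of the left setting tab: an upstanding dark metal tab (18 mm radially, 8 wide, 8 high) on a flat metal ring (diameter 106 mm) lying on the panel round the well rim; 56 mm from the knob axis. z out of the panel, x points radially outward through the tab. The ring is stiff; leave it as it is.
- mark_left (a joint): Angle of the left setting tab, rad, zero and direction as for knob_left: the pointer is straight at the tab when the two values are equal. It lies between 2.1 and 2.9.
- well_right_rim (a point): Centre of the mouth of the right (-y) knob well, a round steel well sunk in the sloping panel: inner diameter 84 mm, wall 4, 46 deep, rim 4 mm proud of the panel. z points out along its axis, x up the slope. The whole knob lies below the rim: lean the gripper with this axis and enter with the fingers only partly open (at most about 75 mm over their backs).
- knob_right_grip (a point): Grip point on the right knob's axis, 16 mm below the rim (30 above the well floor) when out. z out of the well, x along the pointer. Black bar 12 mm wide (y), 36 long (x -21 to 15), then a 6 mm wide nose to x 24 with a white line: the pointer. Bar top 9 mm above this point; skirt disc (diameter 44, 5 thick) below the bar, its top 15 mm below this point. Pinch the bar across y.
- knob_right (a joint): Angle of the right knob, rad: 0 off (pointer up the slope), growing anticlockwise seen looking into the well, stop at 4.0. A catch holds it at off: it turns only while pressed in more than 6 mm, kept pressed for the first 0.6 rad; beyond that it turns without pressing (friction 0.06 N m), stays where left and springs back out.
- push_right (a joint): How far the right knob is pressed in along its axis, m: 0 out, 0.008 fully in (rigid stop). The spring starts at 3 N and reaches 10 N fully in; it springs out by itself.
- mark_right_tab (a point): Centre of the right setting tab: an upstanding dark metal tab (18 mm radially, 8 wide, 8 high) on a flat metal ring (diameter 106 mm) lying on the panel round the well rim; 56 mm from the knob axis. z out of the panel, x points radially outward through the tab. The ring is stiff; leave it as it is.
- mark_right (a joint): Angle of the right setting tab, rad, zero and direction as for knob_right: the pointer is straight at the tab when the two values are equal. It lies between 2.1 and 2.9.
- oil: Bystander, do not disturb: amber oil bottle, 68 mm diameter, 220 mm high, beside the griddle on the left. Origin at its underside.
- salt: Bystander, do not disturb: clear salt jar with steel cap, 60 mm diameter, 90 mm high, on the left. Origin at its underside.
- bowl: Bystander, do not disturb: steel bowl, 150 mm diameter, 60 mm high, on the right. Origin at its underside.
- spatula: Bystander, do not disturb: spatula lying on the table on the right. Origin at its underside.
- brush: Bystander, do not disturb: brush lying on the table on the left. Origin at its underside.
Mind the look-alikes: they are no part of the job. Leave any yellow look-alike of the part that bears pot_center alone.

How it is judged:
By the outcome, as a careful person would: the job done as asked, in the order asked, and still so for the second after the job is handed in, with the robot touching nothing.
It also fails if it takes over 54 s, if anything falls off the work surface, if the arm or the gripper's body presses on something with over 40 N, if the wrist force passes 120 N, or if a joint passes its speed limit or range.

ROBOT

A 7-joint arm with a two-finger parallel gripper is mounted at the origin on the work surface. World frame = base frame: x ahead of the robot, y to its left, z up, the work surface at z = 0. Lengths are in m, angles in rad, forces in N, time in s.
With the tool pointing down it reaches from about 0.425 to 0.875 m from the base axis. Payload 4.7 kg.
Tool frame: the origin (TCP) lies on the front face of the gripper's body, between the roots of the fingers; the fingertips stand 70 mm ahead of it and the grasp point (between the pads) lies 51 mm ahead of it; z points along the fingers, y is the direction in which the jaws open and shut (so a half turn about z gives the same grasp; the last joint's range is limited). The gripper opens to 87 mm and grips with 3 to 60 N. Pads are 19 mm wide; open, the fingers measure 117 mm over their backs; the gripper's body (75 mm by 190 mm) begins 51 mm behind the grasp point.
Start: joints at [-1.298, 0.321, -0.07, 1.45, 0.023, 1.371, -0.057], TCP at [0.166, 0.628, 0.292] pointing down, gripper open.
Joint ranges: [-2.86, 2.86], [-0.3, 2.09], [-1.38, 1.24], [0.06, 2.45], [-1.56, 4.7], [0.09, 2.05], [-2.69, 2.69]. Speed limits (rad/s): [2.57, 2.57, 3.14, 3.14, 3.14, 3.14, 3.14].

INTERFACE

Orientations are given as a unit quaternion [x, y, z, w].
In Python, from cell import sense, camera, camera_info, sign_off, spot_in, tip_of gives the robot as it stands.
- The arm moves only by the tool arm_command, never from a script. Its argument "increments" is a list that holds one entry, the list of rows, each a list of 7 numbers: the opening, from 0 (shut) to 1 (fully open), then the shift along the tool's x, y, z in m, then the turn, a rotation vector about the tool's x, y, z in degrees. In form: [[[hand, dx, dy, dz, rx, ry, rz], ...]]. A call has 1 to 20 rows; each row is the pose to reach, as a shift and turn from the pose commanded when the call began, along the tool's axes at that moment; what a row does not reach only later rows make up. A row lasts 1/12 s, in which the tool goes at most 41.7 mm and 7.16 degrees, less where a joint would pass 70% of its speed; a pose out of reach is approached as far as the arm can. A call with a gripper value outside its range is refused whole. The fingers move at their own pace and stop on an object; "force" is the grip in N (left out, the last holds). Time passes only in rows, so rows that repeat a pose let the fingers close. It gives the time, the measured TCP pose, the force and the opening at its end, in the units of the state.
- sense(): the state, without advancing time (a new reading comes with each control period).
- camera(name): name is "scene" or "top" or "wrist"; returns the picture (384x512x3 uint8, red, green, blue); there is no depth.
- camera_info(name): a dict with "K" (3x3 intrinsics, pixels), "cam_to_world" (4x4, takes a point from camera to world coordinates). Camera axes: x right, y down, z forward; pixel columns grow to the right and rows downward; lengths in m; the calibration is good to about 2 mm. A picture is of the moment at which its call begins: read the wrist's pose just before it. camera_info takes no time and is no camera call; for the wrist camera it gives the pose at the moment of the call.
- sign_off(): hands the job in, once; it reports no verdict.
Trained networks look in the newest picture that a camera, given by its name, has taken for a name from the list of things; names that differ only in an ending like _2 or _b are one class to them, and where a whole thing is asked for, a point or a joint stands for the part that bears it (a point fixed in the world has none). Each returns a list of dicts, best first, with "conf" (0 to 1); they miss things now and then, are a little off and sometimes report something else, mostly with a low value. They report only what shows in the picture. A call takes as long as a camera call. They do not tell look-alikes from the thing itself.
- spot_in(camera, name): "xyz" ([x, y, z] in m, in the coordinates of the camera as it stood for that picture, good to about 4 mm: the middle of the surface that is visible of it).
- tip_of(camera, name): "xyz" ([x, y, z] in m, in the coordinates of the camera as it stood for that picture, good to about 4 mm: a listed point, or the origin of a listed thing).
The state is a dict: "time": time; "joint_positions": joint angles; "qvel": joint speeds; "joint_efforts": joint torques, N m; "position": TCP position; "tcp_rot": TCP orientation; "force": force on the tool from outside, world axes, zero at the start; "wrist_torque": the same for the moment, N m; "width": finger opening in m.
Only numpy, scipy, OpenCV 4.12 (cv2) and the standard library are available. Lean on these libraries where they do the work, as an engineer would, in place of code of your own. Each camera call takes 0.05 s, during which the arm holds its last target. There are 200 camera calls.

## Working session

There is one attempt and no reset: what is moved stays moved. The work goes in short steps, Python scripts to look and compute and a tool call to move; the robot and the scene stay as the last step left them, time stands still between calls to the robot, and variables do not carry over. Pictures are saved under pics/ and viewed, about 8 in all and at most 12, crops included, and the job is handed in when it is done.

Besides the shell and the picture viewer there is one more tool, called after ">>>" as a command line: name --argument value ..., lists and objects as JSON in quotes. arm_command: Moves the arm, as the interface text tells. Its arguments: {"type":"object","properties":{"increments":{"type":"array"},"force":{"type":"number"}},"required":["increments"]}

```bash
mkdir -p pics; ls; cat > h.py <<'E'
import numpy as np, cv2
from cell import *
from scipy.spatial.transform import Rotation as R
def shot(n,f): 
    p=camera(n); cv2.imwrite('pics/'+f,cv2.cvtColor(p,cv2.COLOR_RGB2BGR)); return p
def tw(n,p,ci=None):
    T=(ci or camera_info(n))['cam_to_world']; T=np.array(T); return T[:3,:3]@np.array(p)+T[:3,3]
def px(n,w,ci=None):
    ci=ci or camera_info(n); T=np.array(ci['cam_to_world']); c=T[:3,:3].T@(np.array(w)-T[:3,3]); q=np.array(ci['K'])@c; return q[:2]/q[2]
E
python3 - <<'E'
from h import *
np.set_printoptions(precision=3,suppress=True)
s=sense();print(s)
for n in ('scene','top'):
    shot(n,n+'0.png')
    for k in ('griddle','pot_center','weight_center','well_left_rim','well_right_rim','knob_left_grip','knob_right_grip','mark_left_tab','mark_right_tab'):
        print(n,k,[(round(d['conf'],2),tw(n,d['xyz']),px(n,tw(n,d['xyz'])).round()) for d in tip_of(n,k)[:3]])
print(sense()['time'])
a=cv2.imread('pics/scene0.png');b=cv2.imread('pics/top0.png')
cv2.imwrite('pics/both.png',np.vstack([a,b])[:, :] if 0 else cv2.resize(np.hstack([a,b]),(800,300)))
E
```

```text
pics
{'time': 0.0, 'joint_positions': array([-1.298,  0.322, -0.07 ,  1.452,  0.023,  1.371, -0.057]), 'qvel': array([ 0.   , -0.002,  0.   ,  0.   ,  0.001,  0.   , -0.   ]), 'joint_efforts': array([ -0.   , -49.127,  -0.404, -31.254,  -0.064,   0.043,   0.   ]), 'position': array([0.166, 0.628, 0.291]), 'tcp_rot': array([ 0.129,  0.992, -0.001, -0.   ]), 'force': array([-0.006,  0.792, -0.227]), 'wrist_torque': array([ 0.044, -0.08 , -0.015]), 'width': 0.08709807681096048}
scene griddle [(0.87, array([ 0.495, -0.002,  0.001]), array([271., 201.]))]
scene pot_center [(0.61, array([ 0.776, -0.098,  0.215]), array([188., 194.])), (0.59, array([0.317, 0.126, 0.045]), array([331., 192.]))]
scene weight_center [(0.96, array([0.743, 0.153, 0.176]), array([245., 248.])), (0.26, array([0.513, 0.179, 0.123]), array([303., 221.]))]
scene well_left_rim [(0.65, array([0.555, 0.149, 0.135]), array([288., 220.]))]
scene well_right_rim [(0.88, array([ 0.585, -0.132,  0.137]), array([229., 171.])), (0.24, array([0.564, 0.509, 0.   ]), array([357., 317.]))]
scene knob_left_grip [(0.45, array([0.564,
[... 606 characters left out ...]
15.]))]
top weight_center [(0.81, array([0.745, 0.152, 0.18 ]), array([208., 127.]))]
top well_left_rim []
top well_right_rim [(0.63, array([ 0.586, -0.129,  0.134]), array([289., 176.]))]
top knob_left_grip [(0.53, array([0.563, 0.148, 0.121]), array([210., 182.]))]
top knob_right_grip [(0.72, array([ 0.295, -0.434,  0.002]), array([368., 257.])), (0.48, array([ 0.594, -0.128,  0.121]), array([289., 174.])), (0.16, array([ 0.296,  0.364, -0.001]), array([155., 256.]))]
top mark_left_tab [(0.62, array([0.51 , 0.183, 0.119]), array([200., 197.])), (0.58, array([ 0.779, -0.1  ,  0.217]), array([283., 115.]))]
top mark_right_tab [(0.64, array([ 0.534, -0.109,  0.116]), array([283., 191.]))]
1.0
```

View pics/both.png

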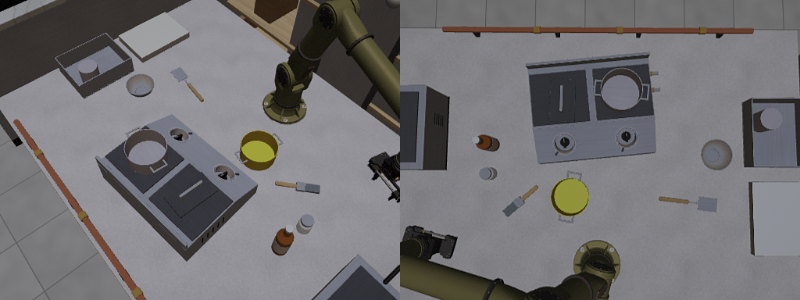

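```bash
python3 - <<'E'
import cv2,numpy as np
a=cv2.imread('pics/scene0.png');b=cv2.imread('pics/top0.png')
A=cv2.resize(a[110:270,120:350],(400,278));B=cv2.resize(b[80:270,170:330],(400,475))
B=cv2.resize(b[90:270,180:320],(400,514));A=cv2.copyMakeBorder(A,0,514-278,0,0,cv2.BORDER_CONSTANT)
cv2.imwrite('pics/crop0.png',np.hstack([A,B]))
E
```

```text
(no output)
```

View pics/crop0.png

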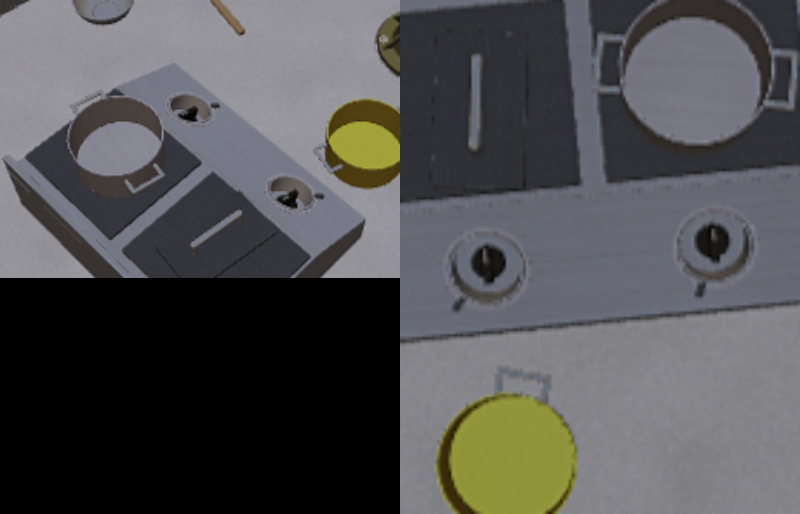

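The top crop shows the silver pot on the right plate at full-image pixel (282,115) and the yellow look-alike standing on the table at (218,251). The grill weight is on the left plate at (208,127). The silver pot is the one on a plate, so the right knob, at about (289,176), is the one to turn. Its tab shows near (283,191). Next I plan the approach.

```bash
cat >> h.py <<'E'
YAW=0.108; RIM=np.array([0.5865,-0.1305,0.135])
def frame(yaw=None,tilt=.38):
    y=YAW if yaw is None else yaw
    return R.from_euler('z',y)*R.from_euler('y',-tilt)   # columns: x up slope, y left, z out
def inc(p,rot,s=None):
    s=s or sense(); C=R.from_quat(s['tcp_rot'])
    return np.round(1000*C.inv().apply(np.array(p)-s['position']),1), np.round(np.degrees((C.inv()*rot).as_rotvec()),1)
def tool(k): # tool rotation gripping the knob at knob angle k
    W=frame()*R.from_euler('z',k); return W*R.from_matrix(np.array([[-1,0,0],[0,-1,0],[0,0,-1.]]).T*np.array([1,1,1])) if 0 else W*R.from_euler('x',np.pi)
E
python3 - <<'E'
from h import *
np.set_printoptions(precision=3,suppress=True)
s=sense();C=R.from_quat(s['tcp_rot'])
ci=camera_info('wrist');T=np.array(ci['cam_to_world'])
print('cam in tool',C.inv().apply(T[:3,3]-s['position']),C.inv().as_matrix()@T[:3,:3],np.array(ci['K']))
M=tool(0);print(M.as_matrix())
n=frame().as_matrix()[:,2]
print(C.as_matrix())
for h in(.2,.16): print(RIM+n*h,inc(RIM+n*h,M))
E
```

```text
cam in tool [ 0.08   0.001 -0.093] [[ 0.    -0.957 -0.292]
 [ 1.     0.     0.001]
 [-0.001 -0.292  0.957]] [[340.195   0.    252.136]
 [  0.    340.195 191.968]
 [  0.      0.      1.   ]]
[[ 0.923  0.108  0.369]
 [ 0.1   -0.994  0.04 ]
 [ 0.371  0.    -0.929]]
[[-0.967  0.256  0.   ]
 [ 0.256  0.967  0.   ]
 [-0.     0.    -1.   ]]
[ 0.513 -0.138  0.321] (array([-531.1, -652.7,  -28.5]), array([-30.1,   5.6, 156.4]))
[ 0.527 -0.137  0.284] (array([-544.9, -647.3,    8.7]), array([-30.1,   5.6, 156.4]))
```

>>> arm_command --increments '[[[0.4,0,0,-0.13,0,0,0],[0.4,0,0,-0.13,0,0,0],[0.4,0,0,-0.13,0,0,0],[0.4,-0.297,-0.209,-0.13,0,0,70],[0.4,-0.297,-0.209,-0.13,0,0,70],[0.4,-0.297,-0.209,-0.13,0,0,70],[0.4,-0.297,-0.209,-0.13,0,0,70],[0.4,-0.297,-0.209,-0.13,0,0,70],[0.4,-0.297,-0.209,-0.13,0,0,70],[0.4,-0.297,-0.209,-0.13,0,0,70],[0.4,-0.297,-0.209,-0.13,0,0,70],[0.4,-0.297,-0.209,-0.13,0,0,70],[0.4,-0.297,-0.209,-0.13,0,0,70],[0.4,-0.297,-0.209,-0.13,0,0,70],[0.4,-0.297,-0.209,-0.13,0,0,70],[0.4,-0.297,-0.209,-0.13,0,0,70]]]'

```text
time: 2.33
position: [0.3989, 0.3516, 0.4222]
tcp_rot: [0.673, 0.74, -0.0, -0.0]
force: [-0.4, 0.7, -0.1]
width: 0.0346
```

```bash
python3 - <<'E'
from h import *
s=sense();print(s['position'],s['joint_positions'].round(2),s['time'])
n=frame().as_matrix()[:,2]
print(inc(RIM+n*.2,tool(0)))
E
```

```text
[0.39887259 0.35160605 0.42216176] [-1.    0.03  0.24  1.53 -0.01  1.58 -0.67] 2.3333
(array([-498.8,   66.7,  101.2]), array([-17. ,  17.2,  88.1]))
```

>>> arm_command --increments '[[[0.4,-0.499,0.067,0.101,-17,17.2,88.1],[0.4,-0.499,0.067,0.101,-17,17.2,88.1],[0.4,-0.499,0.067,0.101,-17,17.2,88.1],[0.4,-0.499,0.067,0.101,-17,17.2,88.1],[0.4,-0.499,0.067,0.101,-17,17.2,88.1],[0.4,-0.499,0.067,0.101,-17,17.2,88.1],[0.4,-0.499,0.067,0.101,-17,17.2,88.1],[0.4,-0.499,0.067,0.101,-17,17.2,88.1],[0.4,-0.499,0.067,0.101,-17,17.2,88.1],[0.4,-0.499,0.067,0.101,-17,17.2,88.1],[0.4,-0.499,0.067,0.101,-17,17.2,88.1],[0.4,-0.499,0.067,0.101,-17,17.2,88.1],[0.4,-0.499,0.067,0.101,-17,17.2,88.1],[0.4,-0.499,0.067,0.101,-17,17.2,88.1],[0.4,-0.499,0.067,0.101,-17,17.2,88.1],[0.4,-0.499,0.067,0.101,-17,17.2,88.1],[0.4,-0.499,0.067,0.101,-17,17.2,88.1],[0.4,-0.499,0.067,0.101,-17,17.2,88.1]]]'

```text
time: 3.83
position: [0.5121, -0.1387, 0.3216]
tcp_rot: [0.98, 0.053, 0.189, -0.01]
force: [-0.6, -0.1, 0.5]
width: 0.0351
```

```bash
python3 - <<'E'
from h import *
np.set_printoptions(precision=4,suppress=True)
s=sense();print(s['position'],s['joint_positions'].round(2),inc(RIM+frame().as_matrix()[:,2]*.2,tool(0)))
ci=camera_info('wrist');shot('wrist','w1.png')
for k in ('well_right_rim','knob_right_grip','mark_right_tab'):
    for d in tip_of('wrist',k)[:2]:
        w=tw('wrist',d['xyz'],ci);print(k,round(d['conf'],2),w,'rel',frame().inv().apply(w-RIM),px('wrist',w,ci).round(1))
print('exp rim px',px('wrist',RIM,ci))
im=cv2.imread('pics/w1.png')
cv2.imwrite('pics/w1b.png',cv2.resize(im,(768,576),interpolation=cv2.INTER_CUBIC))
E
```

```text
[ 0.5121 -0.1387  0.3216] [-0.4  -0.23  0.61  1.97  0.01  1.   -1.25] (array([ 0.3, -0.2,  1.1]), array([ 0. , -0.1, -0. ]))
well_right_rim 0.73 [ 0.5834 -0.1249  0.1339] rel [-0.0027  0.0059 -0.0001] [245.8 186.1]
knob_right_grip 0.87 [ 0.5924 -0.129   0.1199] rel [-0.      0.0008 -0.0163] [251.5 178.6]
mark_right_tab 0.77 [ 0.5352 -0.1138  0.1168] rel [-0.0525  0.0222  0.0013] [228.7 237.6]
exp rim px [252.4104 183.1222]
```

View pics/w1b.png

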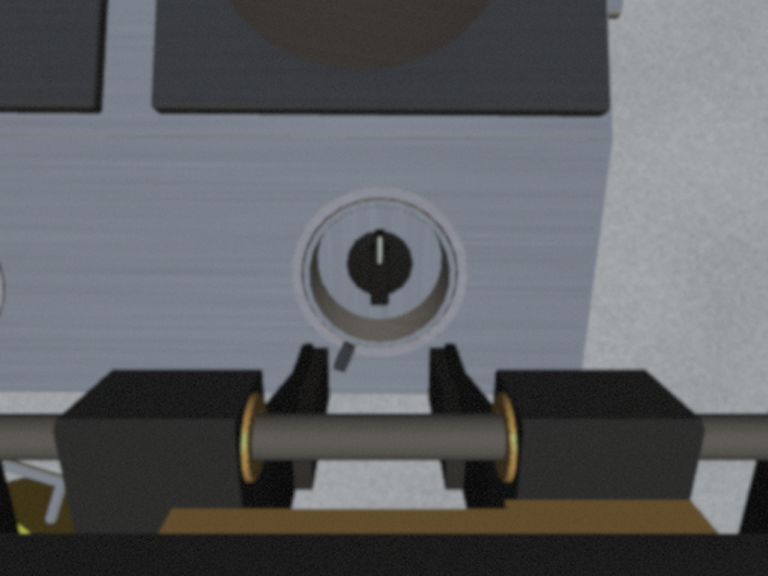

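The view is aligned with the griddle: knob at (253,177) with its white pointer up the slope, dark tab at (230,238), open fingers either side. I'll refine the axis and tab angle by overlaying the model.

```bash
cat > fit.py <<'E'
from h import *
from scipy.optimize import least_squares
def ring(W,c,r,z,ci,n=90):
    a=np.linspace(0,2*np.pi,n,endpoint=False)
    return np.array([px('wrist',c+W.apply([r*np.cos(t),r*np.sin(t),z]),ci) for t in a]),a
def ray(u,W,c,z,ci):  # pixel -> well coords on plane z
    T=np.array(ci['cam_to_world']);d=T[:3,:3]@np.linalg.solve(np.array(ci['K']),[u[0],u[1],1])
    d=W.inv().apply(d);o=W.inv().apply(T[:3,3]-c);return o+d*(z-o[2])/d[2]
E
python3 - <<'E'
from fit import *
np.set_printoptions(precision=4,suppress=True)
ci=camera_info('wrist');im=cv2.imread('pics/w1.png');g=cv2.cvtColor(im,cv2.COLOR_BGR2GRAY)
W=frame()
# tab: dark blob
m=(g<95).astype(np.uint8);m[:228]=0;m[250:]=0;m[:,:218]=0;m[:,240:]=0
n,l,st,ce=cv2.connectedComponentsWithStats(m);i=1+np.argmax(st[1:,4]);print(st[i],ce[i])
p=np.argwhere(l==i)[:,::-1].astype(float)
q=np.array([ray(u,W,RIM,4,ci)*0+ray(u,W,RIM,.004,ci) for u in p])
cq=q.mean(0);print('tab',cq,np.hypot(*cq[:2]),'ang',np.arctan2(cq[1],cq[0]))
e=np.linalg.eigh(np.cov((q-cq)[:,:2].T));v=e[1][:,1];print('tab axis',np.arctan2(v[1],v[0])%np.pi,2*np.sqrt(3*e[0]))
# white pointer line
m=(g>150).astype(np.uint8);m[:150]=0;m[182:]=0;m[:,:246]=0;m[:,260:]=0
p=np.argwhere(m)[:,::-1].astype(float);q=np.array([ray(u,W,RIM,-.007,ci) for u in p]);print('line',len(p),q.mean(0),q.min(0),q.max(0))
o=cv2.resize(im,None,fx=4,fy=4,interpolation=cv2.INTER_CUBIC)
for r,z,c in((.046,0,(0,255,0)),(.042,0,(0,255,255)),(.042,-.046,(255,0,255)),(.022,-.026,(255,255,0)),(.053,-.003,(0,128,255))):
    u,_=ring(W,RIM,r,z,ci);cv2.polylines(o,[np.int32(u*4+2)],True,c,1)
for pts in ([(-.021,-.006),(-.021,.006),(.015,.006),(.015,.003),(.024,.003),(.024,-.003),(.015,-.003),(.015,-.006)],):
    u=np.array([px('wrist',RIM+W.apply([x,y,-.007]),ci) for x,y in pts]);cv2.polylines(o,[np.int32(u*4+2)],True,(0,0,255),1)
cv2.imwrite('pics/ov1.png',o[480:1030,740:1290])
# front panel edge / plate edge yaw
E=cv2.Canny(g,40,100);L=cv2.HoughLinesP(E,1,np.pi/720,60,minLineLength=120,maxLineGap=10)
for x in L[:6,0]:
    a=ray(x[:2],W,RIM,-.004,ci);b=ray(x[2:],W,RIM,-.004,ci);d=b-a;print(x,np.arctan2(d[0],-d[1]))
E
```

```text
[223 228  13  20 167] [229.0778 237.4431]
tab [-0.0515  0.0204  0.004 ] 0.05535974473939103 ang 2.764598439890024
tab axis 2.7607285409024342 [0.008  0.0191]<stdin>:14: RuntimeWarning: Mean of empty slice.
  ret = ret.dtype.type(ret / rcount)
Traceback (most recent call last):
ValueError: zero-size array to reduction operation minimum which has no identity
```

```bash
cat > an.py <<'E'
from fit import *
import sys
np.set_printoptions(precision=4,suppress=True)
def run(name,out,knob=0.,tab0=2.75):
    ci=camera_info('wrist');im=shot('wrist',name);im=cv2.imread('pics/'+name);g=cv2.cvtColor(im,cv2.COLOR_BGR2GRAY);W=frame()
    c=px('wrist',RIM+W.apply([.056*np.cos(tab0),.056*np.sin(tab0),.004]),ci)
    yy,xx=np.mgrid[:384,:512];near=np.hypot(xx-c[0],yy-c[1])<15
    for th in(70,80,90):
        n,l,st,ce=cv2.connectedComponentsWithStats(((g<th)&near).astype(np.uint8));i=1+np.argmax(st[1:,4])
        p=np.argwhere(l==i)[:,::-1].astype(float);q=np.array([ray(u,W,RIM,.004,ci) for u in p]);cq=q.mean(0)
        e=np.linalg.eigh(np.cov((q-cq)[:,:2].T));v=e[1][:,1]
        print('tab',th,st[i],cq[:2],np.hypot(*cq[:2]),'ang',np.arctan2(cq[1],cq[0]),'axis',np.arctan2(v[1],v[0])%np.pi,np.sqrt(12*e[0]))
    kc=px('wrist',RIM+W.apply([0,0,-.007]),ci)
    nk=np.hypot(xx-kc[0],yy-kc[1])<.026*340/.29
    sub=g[nk];print('knob grey pct',np.percentile(sub,[5,50,90,97,99]))
    # bright line: brightest blob inside dark bar disc: report bright pixels within skirt radius
    q=np.array([ray((x,y),W,RIM,-.007,ci) for y,x in np.argwhere(nk)]);val=sub.astype(float)
    s=(np.hypot(q[:,0],q[:,1])<.0235)&(val>0.75*np.percentile(val,97))
    print('line px',s.sum(),(q[s]*val[s,None]).sum(0)/val[s].sum())
    o=cv2.resize(im,None,fx=4,fy=4,interpolation=cv2.INTER_CUBIC)
    for r,z,col in((.046,0,(0,255,0)),(.042,0,(0,255,255)),(.042,-.046,(255,0,255)),(.022,-.031,(255,255,0))):
        u,_=ring(W,RIM,r,z,ci);cv2.polylines(o,[np.int32(u*4+2)],True,col,1)
    K=W*R.from_euler('z',knob)
    u=np.array([px('wrist',RIM+K.apply([x,y,-.007]),ci) for x,y in [(-.021,-.006),(-.021,.006),(.015,.006),(.015,.003),(.024,.003),(.024,-.003),(.015,-.003),(.015,-.006)]]);cv2.polylines(o,[np.int32(u*4+2)],True,(0,0,255),1)
    for dy in(-.004,.004):
        u=[px('wrist',RIM+(W*R.from_euler('z',tab0)).apply([r,dy,.005]),ci) for r in(.047,.065)];cv2.polylines(o,[np.int32(np.array(u)*4+2)],False,(0,0,255),1)
    k=np.int32(kc*4);o=o[max(0,k[1]-260):k[1]+330,max(0,k[0]-300):k[0]+300];cv2.imwrite('pics/'+out,o)
if __name__=='__main__': run(sys.argv[1],sys.argv[2],float(sys.argv[3]),float(sys.argv[4]))
E
python3 an.py w2.png ov2.png 0 2.75
```

```text
tab 70 [222 228  12  18 120] [-0.0508  0.0216] 0.05523099514598354 ang 2.7402061786570675 axis 2.7440655629994826 [0.0062 0.0177]
tab 80 [222 228  13  19 141] [-0.0509  0.0216] 0.05532967206812243 ang 2.7402599113436006 axis 2.749680168182959 [0.0071 0.0183]
tab 90 [221 228  14  19 160] [-0.051   0.0216] 0.05541876655221271 ang 2.740786308702492 axis 2.732469836319216 [0.0077 0.019 ]
knob grey pct [ 26.    80.   128.   130.   133.58]
line px 515 [-0.007   0.0007 -0.007 ]
```

View pics/ov2.png

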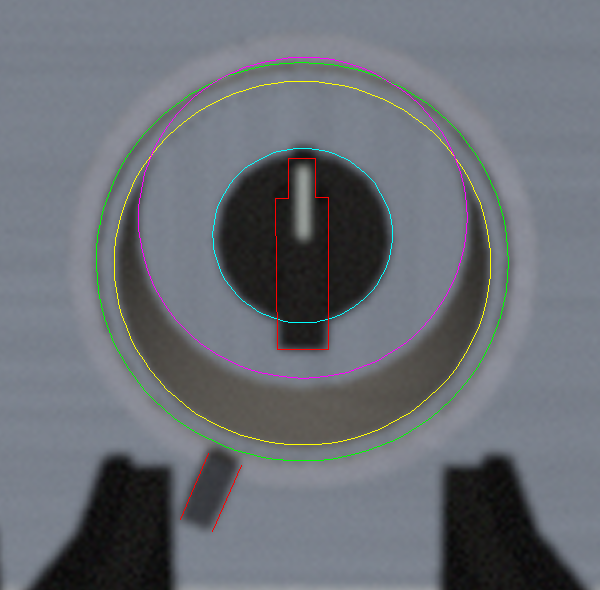

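The overlay fits closely: rim, floor, skirt and bar all line up, the tab is at about 2.738 rad and the knob at 0. Now going in.

>>> arm_command --increments '[[[0.4,0,0,0.03,0,0,0],[0.4,0,0,0.06,0,0,0],[0.4,0,0,0.09,0,0,0],[0.4,0,0,0.11,0,0,0],[0.4,0,0,0.125,0,0,0],[0.4,0,0,0.14,0,0,0],[0.4,0,0,0.15,0,0,0],[0.4,0,0,0.157,0,0,0],[0.4,0,0,0.157,0,0,0],[0.4,0,0,0.157,0,0,0]]]'

```text
time: 4.92
position: [0.5698, -0.1346, 0.1755]
tcp_rot: [0.981, 0.051, 0.189, -0.01]
force: [-0.4, -0.8, 0.8]
width: 0.0348
```

```bash
sed -i 's/RIM=np.array.*/RIM=np.array([0.58653,-0.1308,0.135])/' h.py; python3 - <<'E'
from h import *
s=sense();W=frame();print('rel',W.inv().apply(s['position']-RIM)*1000,inc(RIM+W.apply([0,0,.042]),tool(0)),s['force'],s['joint_positions'].round(2))
E
```

```text
rel [-0.7998305  -2.00476055 43.92585069] (array([ 0.8, -2. ,  1.9]), array([ 0.1, -0. , -0.3])) [-0.39350545 -0.76150166  0.8362462 ] [-0.42  0.09  0.7   2.04 -0.3   0.7  -0.99]
```

>>> arm_command --increments '[[[0.4,0.0008,-0.002,0.002,0,0,0],[0.4,0.0008,-0.002,0.002,0,0,0],[0.4,0.0008,-0.002,0.002,0,0,0]]]'

```text
time: 5.17
position: [0.5713, -0.1324, 0.1747]
tcp_rot: [0.98, 0.051, 0.19, -0.01]
force: [-0.7, 0.1, 0.7]
width: 0.0348
```

```bash
python3 - <<'E'
from h import *
s=sense();W=frame();print('rel',W.inv().apply(s['position']-RIM)*1000,s['force'],s['qvel'].round(3))
E
```

```text
rel [ 0.54205533  0.09461214 42.50660143] [-0.70489721  0.11712301  0.66404051] [ 0.002  0.     0.004 -0.001  0.    -0.001  0.001]
```

Centred. Close on the bar.

>>> arm_command --increments '[[[0.05,0,0,0,0,0,0],[0.05,0,0,0,0,0,0],[0.05,0,0,0,0,0,0],[0.05,0,0,0,0,0,0],[0.05,0,0,0,0,0,0],[0.05,0,0,0,0,0,0],[0.05,0,0,0,0,0,0]]]' --force 30

```text
time: 5.75
position: [0.5711, -0.1328, 0.1741]
tcp_rot: [0.981, 0.05, 0.189, -0.01]
force: [-0.2, -1.0, 0.7]
width: 0.0118
```

```bash
python3 - <<'E'
from h import *
s=sense();W=frame();print('rel',W.inv().apply(s['position']-RIM)*1000,'F',W.inv().apply(s['force']),s['width'])
E
```

```text
rel [ 0.04850769 -0.33260287 42.05758573] F [ 0.00398164 -0.9842823   0.73211472] 0.0118119678963351
```

Gripping 11.8 mm of bar. Press in about 10 mm, so that it reaches the stop.

>>> arm_command --increments '[[[0.05,0,0,0.003,0,0,0],[0.05,0,0,0.006,0,0,0],[0.05,0,0,0.008,0,0,0],[0.05,0,0,0.009,0,0,0],[0.05,0,0,0.009,0,0,0]]]'

```text
time: 6.17
position: [0.5743, -0.1326, 0.1665]
tcp_rot: [0.981, 0.05, 0.189, -0.01]
force: [-10.5, 0.1, 14.6]
width: 0.0115
```

```bash
python3 - <<'E'
from h import *
s=sense();W=frame();print('rel',W.inv().apply(s['position']-RIM)*1000,'F',W.inv().apply(s['force']),s['width'])
E
```

```text
rel [ 0.23862509 -0.4879569  33.86770232] F [-4.21583434  1.22909276 17.44499338] 0.011545425982447293
```

Pressed to the stop (8 mm in, 17 N). Now turning anticlockwise, which is negative about tool z, while still pressed.

>>> arm_command --increments '[[[0.05,0,0,0,0,0,-4],[0.05,0,0,0,0,0,-9],[0.05,0,0,0,0,0,-14],[0.05,0,0,0,0,0,-19],[0.05,0,0,0,0,0,-24],[0.05,0,0,0,0,0,-29],[0.05,0,0,0,0,0,-34],[0.05,0,0,0,0,0,-39],[0.05,0,0,0,0,0,-44],[0.05,0,0,0,0,0,-48],[0.05,0,0,0,0,0,-48]]]'

```text
time: 7.08
position: [0.5736, -0.1314, 0.1663]
tcp_rot: [0.875, 0.447, 0.176, 0.067]
force: [-12.7, 2.0, 16.8]
width: 0.0118
```

```bash
cat > st.py <<'E'
from h import *
np.set_printoptions(precision=3,suppress=True)
s=sense();W=frame();M=W.inv()*R.from_quat(s['tcp_rot'])*R.from_euler('x',np.pi)
print('rel',W.inv().apply(s['position']-RIM)*1000,'F',W.inv().apply(s['force']),'T',W.inv().apply(s['wrist_torque']),'w',s['width'],'rv',M.as_rotvec(),'q',s['joint_positions'].round(2))
E
python3 st.py
```

```text
rel [-0.36   0.832 33.815] F [-5.332  3.331 20.199] T [0.763 1.918 0.066] w 0.011780377964923146 rv [0.001 0.    0.836] q [-0.34  0.11  0.62  2.04 -0.32  0.68 -0.15]
```

>>> arm_command --increments '[[[0.05,-0.0004,0.0008,-0.003,0,0,-4],[0.05,-0.0004,0.0008,-0.005,0,0,-9],[0.05,-0.0004,0.0008,-0.005,0,0,-14],[0.05,-0.0004,0.0008,-0.005,0,0,-20],[0.05,-0.0004,0.0008,-0.005,0,0,-26],[0.05,-0.0004,0.0008,-0.005,0,0,-32],[0.05,-0.0004,0.0008,-0.005,0,0,-38],[0.05,-0.0004,0.0008,-0.005,0,0,-44],[0.05,-0.0004,0.0008,-0.005,0,0,-50],[0.05,-0.0004,0.0008,-0.005,0,0,-56],[0.05,-0.0004,0.0008,-0.005,0,0,-62],[0.05,-0.0004,0.0008,-0.005,0,0,-68],[0.05,-0.0004,0.0008,-0.005,0,0,-74],[0.05,-0.0004,0.0008,-0.005,0,0,-80],[0.05,-0.0004,0.0008,-0.005,0,0,-86],[0.05,-0.0004,0.0008,-0.005,0,0,-90],[0.05,-0.0004,0.0008,-0.005,0,0,-90]]]'

```text
time: 8.5
position: [0.5703, -0.1319, 0.1681]
tcp_rot: [0.303, 0.935, 0.077, 0.169]
force: [-8.3, 2.5, 3.1]
width: 0.0119
```

```bash
python3 st.py
```

```text
rel [-2.821  0.661 36.729] F [-6.261  3.354  5.811] T [0.467 1.91  0.074] w 0.01190600737165546 rv [0.008 0.001 2.407] q [-0.22  0.1   0.49  2.04 -0.29  0.69  1.4 ]
```

>>> arm_command --increments '[[[0.05,-0.0012,0.0007,-0.002,0,0,-4],[0.05,-0.0025,0.0014,-0.003,0,0,-9],[0.05,-0.0025,0.0014,-0.003,0,0,-14],[0.05,-0.0025,0.0014,-0.003,0,0,-19],[0.05,-0.0025,0.0014,-0.003,0,0,-19],[0.05,-0.0025,0.0014,-0.003,0,0,-19],[0.05,-0.0025,0.0014,-0.003,0,0,-19]]]'

```text
time: 9.08
position: [0.5698, -0.1326, 0.1699]
tcp_rot: [0.146, 0.972, 0.048, 0.177]
force: [-10.3, 1.5, -0.2]
width: 0.0117
```

```bash
python3 st.py
```

```text
rel [-2.68   0.034 38.686] F [-9.394  2.587  3.579] T [0.328 2.65  0.085] w 0.011682625319389293 rv [ 0.016 -0.     2.735] q [-0.2   0.09  0.47  2.03 -0.28  0.7   1.72]
```

>>> arm_command --increments '[[[0.05,0.0012,-0.0005,-0.001,0,0,0],[0.05,0.0023,-0.001,-0.002,0,0,0],[0.05,0.0023,-0.001,-0.002,0,0,0]]]'

```text
time: 9.33
position: [0.5684, -0.1327, 0.1722]
tcp_rot: [0.146, 0.972, 0.048, 0.179]
force: [-6.1, 1.9, 0.6]
width: 0.0119
```

```bash
python3 st.py
```

```text
rel [-3.115  0.09  41.34 ] F [-5.259  2.596  2.717] T [0.421 1.818 0.006] w 0.011873315379840427 rv [ 0.01  -0.     2.736] q [-0.2   0.09  0.47  2.04 -0.27  0.69  1.72]
```

>>> arm_command --increments '[[[0.18,0,0,0,0,0,0],[0.25,0,0,0,0,0,0],[0.35,0,0,0,0,0,0],[0.35,0,0,0,0,0,0],[0.35,0,0,0,0,0,0],[0.35,0,0,0,0,0,0]]]'

```text
time: 9.83
position: [0.5717, -0.1339, 0.1753]
tcp_rot: [0.146, 0.971, 0.047, 0.184]
force: [0.3, 0.1, -0.3]
width: 0.0296
```

```bash
python3 st.py
```

```text
rel [ 0.933 -1.519 43.019] F [ 0.197  0.107 -0.393] T [0.009 0.489 0.042] w 0.029633094776098864 rv [-0.003  0.002  2.736] q [-0.2   0.09  0.47  2.03 -0.27  0.69  1.72]
```

>>> arm_command --increments '[[[0.35,0,0,-0.01,0,0,0],[0.35,0,0,-0.03,0,0,0],[0.35,0,0,-0.06,0,0,0],[0.35,0,0,-0.09,0,0,0],[0.35,0,0,-0.12,0,0,0],[0.35,0,0,-0.158,0,0,0],[0.35,0,0,-0.158,0,0,0],[0.35,0,0,-0.158,0,0,0],[0.35,0,0,-0.158,0,0,0]]]'

```text
time: 10.58
position: [0.5126, -0.14, 0.3222]
tcp_rot: [0.146, 0.971, 0.047, 0.184]
force: [-0.3, -0.4, -0.7]
width: 0.0306
```

```bash
python3 st.py; python3 an.py w3.png ov3.png 2.736 2.738
```

```text
rel [  0.277  -1.2   201.462] F [-0.539 -0.323 -0.567] T [-0.01   0.433  0.006] w 0.03059873655554228 rv [-0.003  0.002  2.735] q [-0.2  -0.2   0.44  1.96 -0.05  1.    1.54]
tab 70 [249 106   7  20 136] [-0.0525  0.0221] 0.05700412440391436 ang 2.7430322296413094 axis 2.7398659917445016 [0.0057 0.0162]
tab 80 [249 105   8  22 155] [-0.0524  0.0221] 0.056876501730711335 ang 2.7426732579450595 axis 2.735517525073231 [0.0058 0.0179]
tab 90 [248 105   9  23 192] [-0.0524  0.0221] 0.05687012839377814 ang 2.7415953863232088 axis 2.7526841662850177 [0.0072 0.0179]
knob grey pct [ 45.    84.   138.   140.   145.52]
line px 605 [ 0.0075 -0.0023 -0.007 ]
```

View pics/ov3.png

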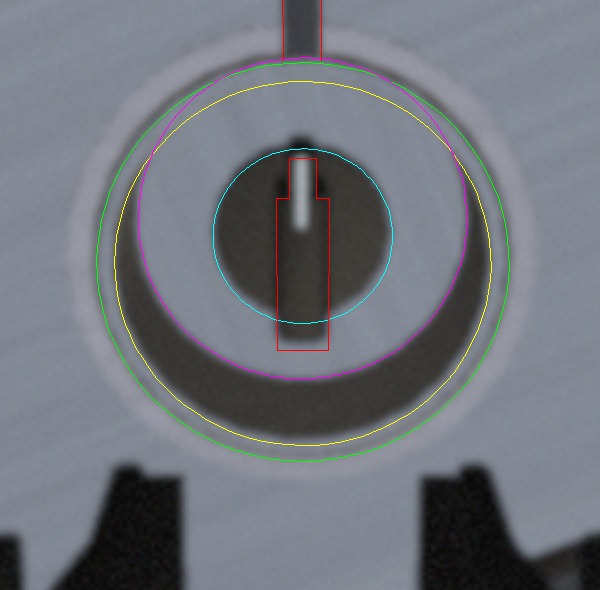

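The pointer's white line (column ~301 in the crop) points straight at the tab (centre ~302), and the rim, floor and skirt look as before. One last check of the whole scene.

```bash
python3 - <<'E'
from h import *
a=shot('scene','s9.png');b=shot('top','t9.png')
a0=cv2.imread('pics/scene0.png');a=cv2.imread('pics/s9.png')
for n,k in(('scene','weight_center'),('scene','pot_center'),('scene','knob_left_grip'),('top','weight_center'),('top','pot_center')):
    print(n,k,[(round(d['conf'],2),tw(n,d['xyz']).round(3)) for d in tip_of(n,k)[:2]])
d=cv2.absdiff(a,a0);cv2.imwrite('pics/fin.png',cv2.resize(np.hstack([a,d]),(800,300)))
E
```

```text
scene weight_center [(0.67, array([0.742, 0.152, 0.18 ]))]
scene pot_center [(0.92, array([ 0.777, -0.098,  0.217])), (0.56, array([0.319, 0.124, 0.042]))]
scene knob_left_grip [(0.63, array([0.564, 0.146, 0.119]))]
top weight_center [(0.91, array([0.745, 0.152, 0.18 ]))]
top pot_center [(0.72, array([0.32 , 0.121, 0.044])), (0.56, array([ 0.777, -0.099,  0.216]))]
```

View pics/fin.png

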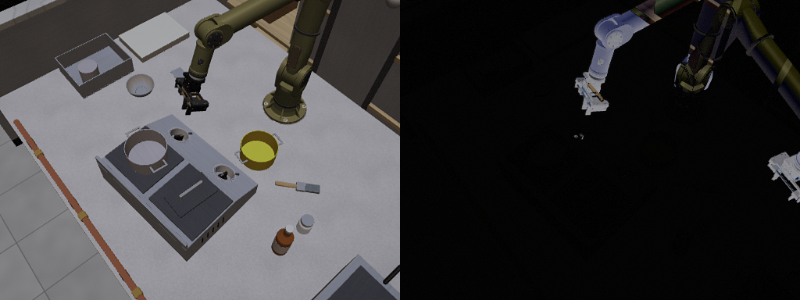

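The difference image on the right shows only the arm and the right knob (about 578,136) changed. Nothing else moved, so I'm handing in.

```bash
python3 -c "
from cell import *
print(sense()['time']); print(sign_off())"
```

```text
10.9833
the job is handed in; nothing more can be done
None
```

I turned on the right burner, the one under the silver pot, and handed the job in at about 11 s of the 54 s allowed. I pinched the right knob, pressed it in 8 mm to its stop and turned it anticlockwise to about 2.736 rad. Then I let it spring out, released it and backed the gripper clear.

**Pointer:** in the last wrist picture the pointer lines up with the tab, which I measured at 2.733–2.743 rad. The difference is within about 0.01 rad.

**Rest of the scene:** comparing the scene camera before and after, only the arm and that knob changed. The weight, the left knob, the yellow pot and the other objects stayed where they were.

**Less certain points:**
- **Spring-out:** I judged this from the picture and from the gripper being free of force, not from a direct depth reading.
- **Sideways drift:** the gripper drifted about 3 mm sideways during the turn, with up to about 9 N of side force. I eased most of it off before releasing, and the knob kept its angle.

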